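# Centre the flask on the scale and tare it

## Task

The wobbly little flask stands off to one side of the bench scale's round pan. Without gripping or lifting it, nudge it with light fingertip taps, keeping it upright, until its foot stands inside the ring marked in the middle of the pan; then, with the flask left standing free, press the large tare key fully down with a fingertip and let it come back up. Do not press tare before the flask is centred, and leave the small power key and the things lying around the scale alone.

Things in the scene. Friction and masses are not known exactly. Their poses are not given: they have to be found in the camera images.
- scale: Ivory bench scale, fixed, 250 x 200 mm. Origin: centre of its underside, on the table; z up. Low key panel (top 34 mm above the table) along its -x side: large tare key at the +y end, display in the middle, small power key at the -y end. The raised rear housing (46 mm high) carries the pan, its centre at x +40 mm, y 0. Position and yaw vary.
- pan: Flat round steel weighing pan, 120 mm in diameter, 6 mm thick, without a rim, fixed on the scale. Origin: centre of its underside; the top face is 6 mm above the origin (61 mm above the table). Its yaw means nothing. A thin dark ring about 55 mm in diameter is marked round its centre.
- flask: Loose amber flask, black stopper, round about z, about 80 g, 62 mm tall: foot 34 mm across, belly 48 mm across from 13 to 22 mm up, neck 20 mm across at 38 mm, stopper 26 mm across from 46 mm up. Origin: centre of the foot's underside. Starts 25 to 38 mm off the pan's centre, any direction. Pushed slowly at the belly it slides; pushed at neck or stopper it tips. Friction on the pan 0.5 to 0.7.
- tare (a joint): Large round tare key: 0 up, 0.006 m fully down; a spring lifts it, fully down takes about 5 N. Presses straight down.
- tare_top (a point): Centre of the top face of the large tare key (28 mm in diameter, in a 44 mm round housing), 52 mm above the table when up.
- power (a joint): Small round power key, to be left alone: 0 up, 0.005 m fully down.
- power_top (a point): Centre of the top face of the small power key (16 mm in diameter), 132 mm from the tare key.
- weight: Loose steel calibration weight with a knob, 36 mm in diameter, 50 mm tall, on the table beside the scale. Origin: centre of its underside. Leave it alone.
- jar: Loose white sample jar, 44 mm in diameter, 55 mm tall, on the table beside the scale. Origin: centre of its underside. Leave it alone.
- cutter: Loose blue snap-blade cutter lying flat on the table, 172 mm long along its x, 22 mm wide, 18 mm high. Origin: under the middle of its handle. Leave it alone.

How it is judged:
By the outcome, as a careful person would: the job done as asked, in the order asked, and still so for the second after the job is handed in, with the robot touching nothing.
It also fails if it takes over 42 s, if anything falls off the work surface, if the arm or the gripper's body presses on something with over 40 N, if the wrist force passes 120 N, or if a joint passes its speed limit or range.

## Robot

A 6-joint arm with a two-finger parallel gripper is mounted at the origin on the work surface. World frame = base frame: x ahead of the robot, y to its left, z up, the work surface at z = 0. Lengths are in m, angles in rad, forces in N, time in s.
With the tool pointing down it reaches from about 0.3 to 0.85 m from the base axis. Payload 5.4 kg.
Tool frame: the origin (TCP) lies at the very end of the fingers, on their centre line; the grasp point (between the pads) lies 19 mm behind it; z points along the fingers, y is the line along which they close (so a half turn about z gives the same grasp; the last joint's range is limited). The gripper opens to 85 mm and grips with 20 to 120 N. Pads are 22 mm wide; open, the fingers measure 114 mm over their backs; the gripper's body (76 mm by 85 mm) begins 54 mm behind the grasp point. The pads swing forward as they close: fully open they stand 13 mm farther back than shut.
Start: joints at [-1.504, 0.158, 1.597, -0, 1.386, -0.21], TCP at [0.157, -0.553, 0.231] pointing down, gripper open.
Joint ranges: [-2.91, 2.91], [-0.94, 2.29], [0.18, 2.7], [-1.29, 4.43], [0.17, 2.64], [-3, 3]. Speed limits (rad/s): [2.57, 2.57, 3.14, 3.14, 3.14, 3.14].

## Interface

Orientations are given as a 3x3 rotation matrix whose columns are the frame's x, y, z axes.
In Python, from bench import env, vision, job gives the robot as it stands. The module is installed in compiled form; this text tells all that it offers.
- The arm moves only by the shell command python3 -m inch 'ROWS' [FORCE]. ROWS is JSON, a list of rows, each a list of 3 entries, a list of its own where there are three numbers: the shift along the tool's x, y, z in mm, then the turn, a rotation vector about the tool's x, y, z in rad, then the opening, from 0 (shut) to 1 (fully open). A call has 1 to 5 rows; each row shifts and turns the commanded pose from where the row before left it, along the tool's axes as they then stand; what a row does not reach is not made up. A row lasts 1/8 s, in which the tool goes at most 62.5 mm and 10.7 degrees, less where a joint would pass 70% of its speed; a pose out of reach is approached as far as the arm can. A call is refused whole if a number of a shift passes 62.5 or a number of a turn 0.188, either way. A call with a gripper value outside its range is refused whole. The fingers move at their own pace and stop on an object; FORCE is the grip in N (left out, the last holds). Time passes only in rows, so rows that do not move let the fingers close. It gives the time, the measured TCP pose, the force, the opening and the grip force at its end, in the units of the state.
- env.state(): the state, without advancing time (a new reading comes with each control period).
- vision.read_camera(name): name is "side" or "top" or "wrist"; returns (picture, depth): 480x640x3 uint8, red, green, blue; 480x640 float32, m along the optical axis (not along the pixel's ray), 0 where there is no reading.
- vision.camera_model(name): a dict with "vertical_fov" (degrees; the focal length in pixels is half the picture's height over the tangent of half this angle, whatever the lens; pixels are square), "cx", "cy" (the principal point, pixels), "position" and "attitude" of the camera in the world. Camera axes: x right, y down, z forward; pixel columns grow to the right and rows downward; lengths in m; the calibration is good to about 2 mm. A picture is of the moment at which its call begins: read the wrist's pose just before it. camera_model takes no time and is no camera call; for the wrist camera it gives the pose at the moment of the call.
- job.sign_off(): hands the job in; it is judged then, once.
The state is a dict: "t": time; "joint_positions": joint angles; "qvel": joint speeds; "tau": joint torques, N m; "tcp_pos": TCP position; "tcp_rot": TCP orientation; "force": force on the tool from outside, world axes, zero at the start; "torque": the same for the moment, N m; "finger_gap": finger opening in m; "grasp_force": force on a finger pad.
Only numpy, scipy, OpenCV 4.12 (cv2) and the standard library are available. Lean on these libraries where they do the work, as an engineer would, in place of code of your own. Each camera call takes 0.05 s, during which the arm holds its last target. There are 200 camera calls.

## Working session

There is one attempt and no reset: what is moved stays moved. The work goes in short steps, Python scripts to look and compute and a shell command to move; the robot and the scene stay as the last step left them, time stands still between calls to the robot, and variables do not carry over. Pictures are saved under pics/ and viewed, at most 10 in all, crops included, and the job is handed in when it is done.

```bash
mkdir -p pics; python3 - <<'E'
from bench import env,vision
import cv2,numpy as np
s=env.state();print(s['t'],s['tcp_pos'],s['tcp_rot'],s['finger_gap'])
for n in('top','side'):
    p,d=vision.read_camera(n);cv2.imwrite(f'pics/{n}0.png',p[:,:,::-1]);np.save(f'pics/{n}0.npy',d)
    print(n,vision.camera_model(n))
E
```

```text
0.0 [ 0.15705922 -0.55250156  0.2302899 ] [[ 9.61953182e-01  2.73214308e-01 -1.35390486e-04]
 [ 2.73214054e-01 -9.61951332e-01  1.92784267e-03]
 [ 3.96475142e-04 -1.89148497e-03 -9.99998133e-01]] 0.08532411966429466
top {'vertical_fov': 47.1363153608397, 'cx': 318.6875759441634, 'cy': 236.9245044826087, 'position': array([0.48091288, 0.04426037, 1.03352112]), 'attitude': array([[ 0.00692005, -0.99790485,  0.06432745],
       [-0.99961754, -0.00862568, -0.02627491],
       [ 0.02677473, -0.06412102, -0.99758288]])}
side {'vertical_fov': 43.10207964888964, 'cx': 330.212368136137, 'cy': 234.03785122123065, 'position': array([ 0.26586329, -0.57813241,  0.77666371]), 'attitude': array([[ 0.91372541, -0.28806279,  0.28657582],
       [-0.40619211, -0.66606715,  0.62558973],
       [ 0.01066961, -0.68802207, -0.72561132]])}
```

View pics/top0.png

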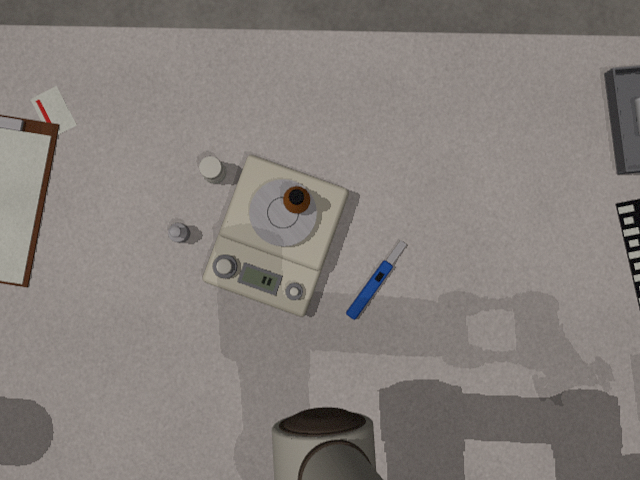

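View pics/side0.png

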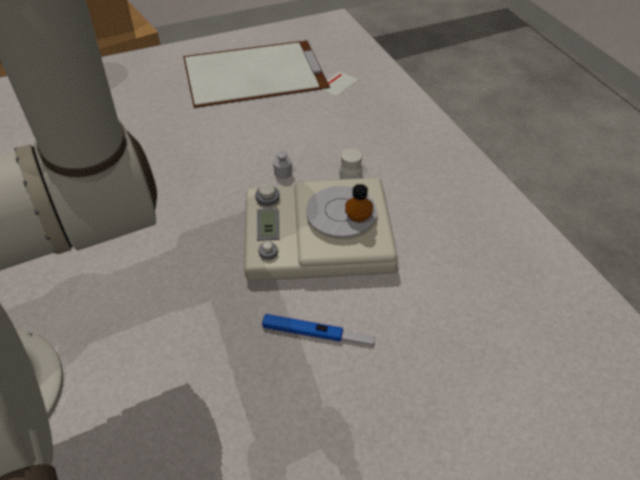

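The top view shows the pan at about (283,212), the flask's stopper at (297,197), tare at (225,266), power at (294,292), the jar at (210,168) and the weight at (179,232). In the side view the pan is at (341,211), the flask at (360,205) and tare at (267,194).

```bash
cat >h.py <<'E'
import numpy as np,cv2
from bench import env,vision
def ray(m,u,v):
    f=240/np.tan(np.radians(m['vertical_fov'])/2)
    d=m['attitude']@np.array([(u-m['cx'])/f,(v-m['cy'])/f,1.]);return np.array(m['position']),d
def plane(m,u,v,z):
    p,d=ray(m,u,v);return p+d*(z-p[2])/d[2]
def tri(m1,a,m2,b):
    p,d=ray(m1,*a);q,e=ray(m2,*b)
    k=np.linalg.lstsq(np.stack([d,-e],1),q-p,rcond=None)[0]
    A=p+k[0]*d;B=q+k[1]*e;return (A+B)/2,np.linalg.norm(A-B)
def cent(mask,near):
    n,l,s,c=cv2.connectedComponentsWithStats(mask.astype(np.uint8))
    k=[i for i in range(1,n) if s[i,4]>15];i=min(k,key=lambda i:np.hypot(*(c[i]-near)));return c[i],s[i]
E
python3 - <<'E'
from h import *
M={n:vision.camera_model(n) for n in('top','side')}
seed={'top':dict(pan=(268,212),fl=(297,197),tare=(225,266)),'side':dict(pan=(325,211),fl=(360,190),tare=(267,194))}
C={}
for n in M:
    im=cv2.imread(f'pics/{n}0.png');h=cv2.cvtColor(im,cv2.COLOR_BGR2HSV);s=seed[n]
    x,y=s['fl']; st=im.max(2)<40
    C[n]={'stop':cent(st,s['fl'])}
    am=(h[...,1]>150)&(h[...,0]<25);C[n]['amber']=cent(am,s['fl'])
    for k in('pan','tare'):
        x,y=s[k];print(n,k,h[y,x],h[y-4,x],h[y+4,x])
    pan=(h[...,1]<22)&(h[...,2]>110)
    C[n]['pan']=cent(pan,s['pan']);C[n]['tare']=cent(pan,s['tare'])
    big=cv2.resize(im[140:320,150:390] if n=='top' else im[140:290,230:410],None,fx=3,fy=3,interpolation=cv2.INTER_CUBIC);cv2.imwrite(f'pics/{n}c.png',big)
    for k,v in C[n].items():print(n,k,v)
for k in C['top']:print(k,tri(M['top'],C['top'][k][0],M['side'],C['side'][k][0]))
E
python3 -c "
import cv2,numpy as np
a=cv2.imread('pics/topc.png');b=cv2.imread('pics/sidec.png')
cv2.imwrite('pics/c.png',np.vstack([a[:,:720],cv2.resize(b,(720,600))])[:0] if 0 else a)"
```

```text
top pan [ 12   9 136] [173  10 101] [30  5 94]
top tare [ 19  19 146] [ 23  21 144] [ 20  21 146]
top stop (array([296.15300546, 196.54098361]), array([289, 189,  15,  16, 183], dtype=int32))
top amber (array([296.55858311, 200.86103542]), array([284, 187,  26,  26, 367], dtype=int32))
top pan (array([278.24117861, 215.47981084]), array([ 249,  179,   68,   68, 2749], dtype=int32))
top tare (array([222.51754386, 266.14035088]), array([216, 259,  15,  15, 114], dtype=int32))
side pan [174  11 120] [  0   8 122] [  0   8 135]
side tare [ 25  28 120] [ 19  24 150] [11 27 75]
side stop (array([359.57692308, 192.1025641 ]), array([353, 185,  14,  15, 156], dtype=int32))
side amber (array([358.48979592, 208.78979592]), array([346, 197,  26,  25, 490], dtype=int32))
side pan (array([330.20454545, 210.73125   ]), array([ 306,  186,   53,   50, 1760], dtype=int32))
side tare (array([269.24242424, 180.36363636]), array([265, 176,  10,  10,  33], dtype=int32))
stop (array([0.60793878, 0.05832762, 0.11517233]), np.float64(0.00038274136128792354))
amber (array([0.60634846, 0.05772393, 0.07885294]), np.float64(0.002463604642057331))
pan (array([0.5773699 , 0.09246249, 0.05523503]), np.float64(0.009157517386940138))
tare (array([0.49377422, 0.18372571, 0.0782101 ]), np.float64(0.006858533030245649))
```

View pics/topc.png

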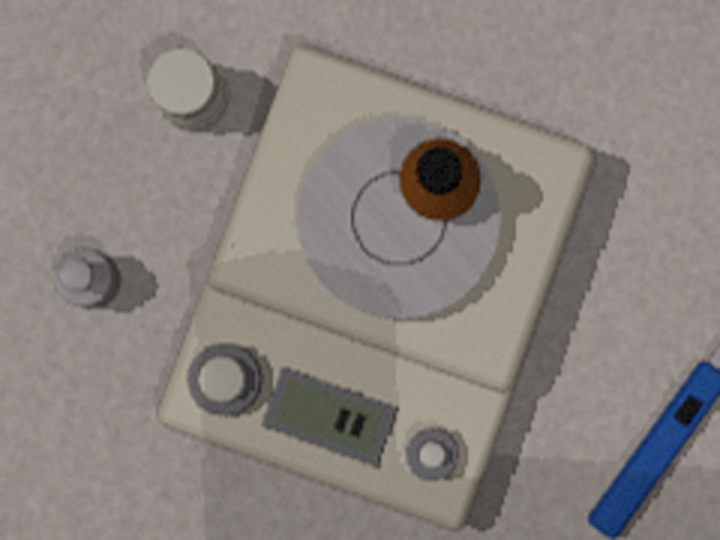

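View pics/sidec.png

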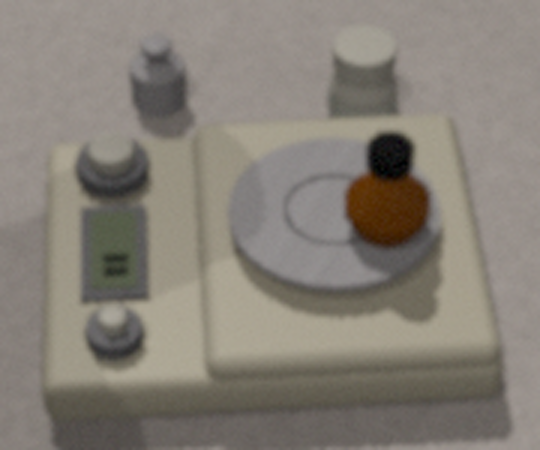

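The top crop shows the ring centre at crop (399,218), the tare face at (222,379) and power at (432,454). In the side crop the ring is at (333,208), tare at (110,153) and power at (112,317).

```bash
python3 - <<'E'
from h import *
T=vision.camera_model('top');S=vision.camera_model('side')
t=lambda x,y:(150+(x-1)/3,140+(y-1)/3)
s=lambda x,y:(230+(x-1)/3,140+(y-1)/3)
P={}
for k,a,b in(('ring',(399,218),(333,208)),('tare',(222,379),(110,153)),('power',(432,454),(112,317)),('jar',(181,82),(365,48)),('weight',(75,275),(156,45))):
    P[k],e=tri(T,t(*a),S,s(*b));print(k,P[k].round(4),round(e,4))
print('tare-power',np.linalg.norm(P['tare']-P['power']))
st,_=tri(T,(296.15,196.54),S,(359.58,192.1));print('stop',st)
r=plane(T,*t(399,218),.061);f1=plane(T,296.15,196.54,.123);f2=plane(S,359.58,192.1,.115)
print('ring top/side',r,plane(S,*s(333,208),.061),'fl',f1,f2,'belly',plane(T,*t(440,180),.08))
print('tare',plane(T,*t(222,379),.052),plane(S,*s(110,153),.052),'power',plane(T,*t(432,454),.045))
d=r-f1;print('need mm',d[:2]*1e3,np.hypot(*d[:2]))
print(vision.camera_model('wrist'))
E
```

```text
ring [0.5868 0.0826 0.0638] 0.0007
tare [0.4912 0.1865 0.0529] 0.0003
power [0.4477 0.0621 0.0543] 0.0
jar [0.6685 0.2136 0.0542] 0.0016
weight [0.5529 0.2753 0.0476] 0.0014
tare-power 0.13176622881559508
stop [0.60794304 0.05833163 0.11517257]
ring top/side [0.58678377 0.08286739 0.061     ] [0.58840244 0.08513581 0.061     ] fl [0.60667965 0.05828242 0.123     ] [0.60822351 0.05844867 0.115     ] belly [0.60713577 0.05857293 0.08      ]
tare [0.49105896 0.18668167 0.052     ] [0.4916011  0.18738025 0.052     ] power [0.44740518 0.0622961  0.045     ]
need mm [-19.89587627  24.58497224] 0.03162699404625554
{'vertical_fov': 60.2708905101184, 'cx': 322.5868933675147, 'cy': 244.35364937214504, 'position': array([ 0.22151034, -0.53456641,  0.37250491]), 'attitude': array([[ 0.27298465, -0.9277182 , -0.25459444],
       [-0.96201745, -0.26362036, -0.0708994 ],
       [-0.00134162,  0.26427874, -0.96444541]])}
```

```bash
python3 -m inch '[[[44,-29,0],[0,0,0],0],[[44,-29,0],[0,0,0],0],[[44,-29,0],[0,0,0],0],[[44,-29,0],[0,0,0],0],[[44,-29,0],[0,0,0],0]]' 20
python3 -m inch '[[[45,-29,0],[0,0,0],0],[[45,-29,0],[0,0,0],0],[[45,-29,0],[0,0,0],0],[[45,-29,0],[0,0,0],0],[[45,-29,0],[0,0,0],0]]'
python3 -m inch '[[[45,-30,0],[0,0,0],0],[[45,-30,0],[0,0,0],0],[[45,-30,0],[0,0,0],0],[[44,-30,0],[0,0,0],0],[[0,0,0],[0,0,-0.18],0]]'
python3 -m inch '[[[0,0,0],[0,0,-0.18],0],[[0,0,0],[0,0,-0.18],0],[[0,0,0],[0,0,-0.18],0],[[0,0,0],[0,0,-0.18],0],[[0,0,0],[0,0,-0.18],0]]'
python3 -m inch '[[[0,0,0],[0,0,-0.18],0],[[0,0,0],[0,0,-0.18],0],[[0,0,0],[0,0,-0.18],0],[[0,0,0],[0,0,-0.18],0],[[0,0,0],[0,0,-0.18],0]]'
python3 - <<'E'
from h import *
s=env.state();print(s['t'],s['tcp_pos'],s['tcp_rot'].round(3) if hasattr(s['tcp_rot'],'round') else s['tcp_rot'],s['force'])
M=vision.camera_model('wrist');p,d=vision.read_camera('wrist');cv2.imwrite('pics/w1.png',p[:,:,::-1])
import pickle;pickle.dump(M,open('pics/w1.pkl','wb'))
E
```

```text
t: 0.72
tcp_pos: [0.3299, -0.3518, 0.2309]
tcp_rot: [[0.962, 0.273, -0.0], [0.273, -0.962, 0.001], [0.0, -0.001, -1.0]]
force: [0.2, -0.3, -0.5]
finger_gap: -0.0002
grasp_force: 0.0
t: 1.35
tcp_pos: [0.5067, -0.1509, 0.231]
tcp_rot: [[0.962, 0.273, -0.0], [0.273, -0.962, 0.0], [-0.0, -0.0, -1.0]]
force: [1.1, -0.6, -0.3]
finger_gap: 0.0001
grasp_force: 0.0
t: 1.98
tcp_pos: [0.6462, 0.0151, 0.2299]
tcp_rot: [[0.894, 0.449, -0.001], [0.449, -0.894, 0.001], [-0.001, -0.002, -1.0]]
force: [-0.9, -1.1, -0.0]
finger_gap: 0.0001
grasp_force: 0.0
t: 2.6
tcp_pos: [0.6449, 0.0119, 0.2306]
tcp_rot: [[0.207, 0.978, -0.001], [0.978, -0.207, 0.0], [-0.0, -0.001, -1.0]]
force: [0.2, -0.6, 1.0]
finger_gap: 0.0001
grasp_force: 0.0
t: 3.22
tcp_pos: [0.645, 0.0119, 0.2306]
tcp_rot: [[-0.638, 0.77, -0.001], [0.77, 0.638, 0.0], [0.001, -0.001, -1.0]]
force: [-0.8, -0.2, -0.0]
finger_gap: -0.0003
grasp_force: 0.0
3.225 [0.64495209 0.01187081 0.2305749 ] [[-0.638  0.77  -0.001]
 [ 0.77   0.638  0.   ]
 [ 0.001 -0.001 -1.   ]] [-0.82847694 -0.18236366 -0.04154991]
```

View pics/w1.png

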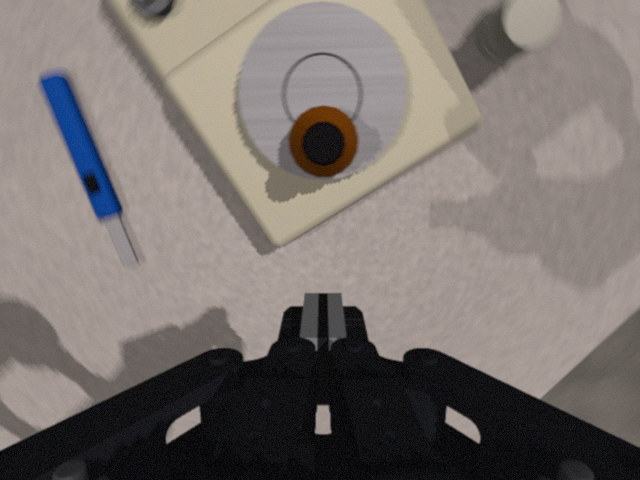

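The wrist view shows the ring at (322,92), the flask's stopper at (323,143), and the shut fingers in line at column 323.

```bash
python3 - <<'E'
from h import *
import pickle
M=pickle.load(open('pics/w1.pkl','rb'));s=env.state();R=np.array(s['tcp_rot']);t=np.array(s['tcp_pos'])
im=cv2.imread('pics/w1.png');h=cv2.cvtColor(im,cv2.COLOR_BGR2HSV)
c,_=cent((h[...,1]>150)&(h[...,0]<25)&(h[...,0]>3),(323,141));b,_=cent((im.max(2)<45)&(np.indices(im.shape[:2])[0]<200),(323,143))
am=((h[...,1]>150)&(h[...,0]<25)).astype(np.uint8);cs=max(cv2.findContours(am,0,1)[0],key=lambda k:cv2.contourArea(k) if cv2.boundingRect(k)[1]<200 else 0)
bel=cv2.minEnclosingCircle(cs);print(c,b,bel)
for n,(u,v),z in(('ring',(322,92),.061),('stop',b,.123),('belly',bel[0],.079)):
    q=plane(M,u,v,z);print(n,q.round(4),'tool mm',(R.T@(q-t)*1e3).round(1))
E
```

```text
[323.17074236 139.65196507] [322.78891258 143.67590618] ((323.5, 141.09701538085938), 34.72275161743164)
ring [0.5848 0.0835 0.061 ] tool mm [ 93.4   0.  169.7]
stop [0.6069 0.0578 0.123 ] tool mm [ 59.6   0.4 107.6]
belly [0.6069 0.0585 0.079 ] tool mm [ 60.    0.9 151.6]
```

```bash
python3 -m inch '[[[0,0,50],[0,0,0],0],[[0,0,50],[0,0,0],0],[[0,0,40],[0,0,0],0],[[0,0,20],[0,0,0],0],[[0,0,0],[0,0,0],0]]'
python3 -m inch '[[[6,0.5,0],[0,0,0],0],[[5,0,0],[0,0,0],0],[[4,0,0],[0,0,0],0],[[2,0,0],[0,0,0],0],[[2,0,0],[0,0,0],0]]'
cat > look.py <<'E'
import sys
from h import *
n=sys.argv[1];s=env.state();M=vision.camera_model('wrist');p,d=vision.read_camera('wrist');im=p[:,:,::-1].copy();cv2.imwrite(f'pics/{n}.png',im)
R=np.array(s['tcp_rot']);t=np.array(s['tcp_pos']);h=cv2.cvtColor(im,cv2.COLOR_BGR2HSV)
cs=max(cv2.findContours(((h[...,1]>150)&(h[...,0]<25)).astype(np.uint8),0,1)[0],key=cv2.contourArea)
print('t',s['t'],'F',np.round(s['force'],1),'tcp',t.round(4))
T=vision.camera_model('top');pt,_=vision.read_camera('top');it=pt[:,:,::-1].copy();cv2.imwrite(f'pics/{n}t.png',it)
b=cv2.boundingRect(cs);q=plane(M,b[0]+b[2]/2,b[1]+b[3]/2,.079);print('belly box',b,'tool',(R.T@(q-t)*1e3).round(1),'world',q.round(4),'to ring',(R.T@(np.array([.586,.083,.079])-q)*1e3).round(1))
E
python3 look.py w2
```

```text
t: 3.9
tcp_pos: [0.6443, 0.012, 0.07]
tcp_rot: [[-0.633, 0.774, -0.003], [0.774, 0.633, 0.0], [0.002, -0.002, -1.0]]
force: [0.8, -0.0, 0.9]
finger_gap: -0.0002
grasp_force: 0.0
t: 4.53
tcp_pos: [0.6336, 0.027, 0.0715]
tcp_rot: [[-0.633, 0.774, 0.0], [0.774, 0.633, -0.0], [-0.0, 0.0, -1.0]]
force: [-0.1, 0.2, 0.1]
finger_gap: 0.0001
grasp_force: 0.0
t 4.525 F [-0.1  0.2  0.1] tcp [0.6336 0.027  0.0715]
belly box (249, 138, 148, 122) tool [45.4  0.1 -7.5] world [0.605  0.0621 0.079 ] to ring [28.2 -1.4 -0. ]
```

View pics/w2.png

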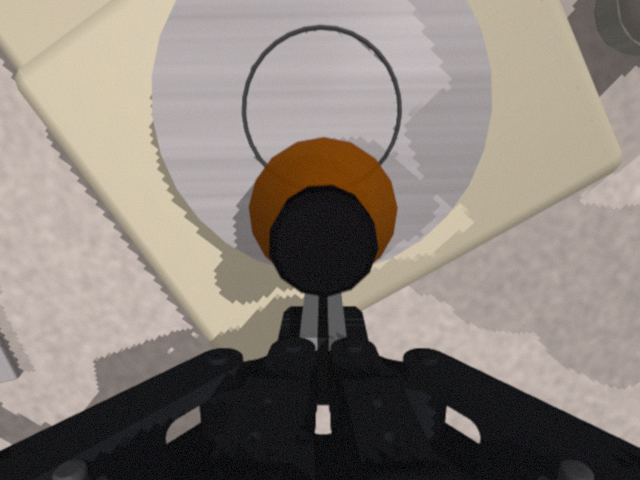

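The flask is centred on column 323 ahead of the fingers and the ring centre is at (322,107), so the push line is good.

```bash
R='' ; python3 -m inch '[[[2,0,0],[0,0,0],0],[[2,0,0],[0,0,0],0],[[2,0,0],[0,0,0],0],[[1,0,0],[0,0,0],0],[[1,0,0],[0,0,0],0]]'
python3 -m inch '[[[2,0,0],[0,0,0],0],[[2,0,0],[0,0,0],0],[[2,0,0],[0,0,0],0],[[2,0,0],[0,0,0],0],[[2,0,0],[0,0,0],0]]'
python3 -m inch '[[[2,0,0],[0,0,0],0],[[2,0,0],[0,0,0],0],[[2,0,0],[0,0,0],0],[[2,0,0],[0,0,0],0],[[0,0,0],[0,0,0],0]]'
python3 look.py w3
```

```text
t: 5.25
tcp_pos: [0.6287, 0.033, 0.0714]
tcp_rot: [[-0.633, 0.774, 0.0], [0.774, 0.633, -0.0], [-0.0, 0.0, -1.0]]
force: [0.4, -1.0, -0.6]
finger_gap: -0.0002
grasp_force: 0.3
t: 5.88
tcp_pos: [0.6222, 0.0409, 0.0713]
tcp_rot: [[-0.633, 0.774, 0.0], [0.774, 0.633, 0.0], [-0.0, 0.0, -1.0]]
force: [-0.4, -0.2, 0.2]
finger_gap: -0.0003
grasp_force: 0.3
t: 6.5
tcp_pos: [0.617, 0.0472, 0.0713]
tcp_rot: [[-0.634, 0.774, -0.0], [0.774, 0.634, 0.0], [0.0, -0.0, -1.0]]
force: [0.9, -0.1, -0.8]
finger_gap: 0.0002
grasp_force: 0.0
t 6.5 F [ 0.9 -0.1 -0.8] tcp [0.617  0.0472 0.0713]
belly box (247, 158, 145, 119) tool [39.2 -1.1 -7.7] world [0.5913 0.0768 0.079 ] to ring [ 8.1 -0.2  0. ]
```

View pics/w3.png

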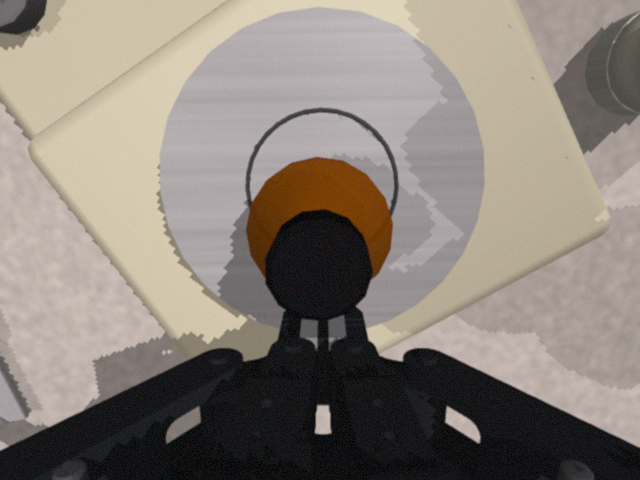

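The flask is upright and sliding straight, centred at column 319 with the ring at (322,184). It needs about 12 mm more.

```bash
python3 -m inch '[[[2,0,0],[0,0,0],0],[[2,0,0],[0,0,0],0],[[2,0,0],[0,0,0],0],[[2,0,0],[0,0,0],0],[[2,0,0],[0,0,0],0]]'
python3 -m inch '[[[1,0,0],[0,0,0],0],[[1,0,0],[0,0,0],0],[[0,0,0],[0,0,0],0],[[-3,0,0],[0,0,0],0],[[-6,0,0],[0,0,0],0]]'
python3 -m inch '[[[-15,0,0],[0,0,0],0],[[-15,0,0],[0,0,0],0],[[-5,0,-40],[0,0,0],0],[[0,0,-60],[0,0,0],0],[[0,0,-45],[0,0,0],0]]'
python3 -m inch '[[[0,0,0],[0,0,0],0]]'
python3 look.py w4
python3 - <<'E'
from h import *
T=vision.camera_model('top');im=cv2.imread('pics/w4t.png');h=cv2.cvtColor(im,cv2.COLOR_BGR2HSV)
b,s=cent(im[:260].max(2)<40,(283,212));q=plane(T,*b,.123);print(b,s,q)
im=cv2.imread('pics/w4.png');b,s=cent(im[:200].max(2)<45,(322,95));M=vision.camera_model('wrist');print('wrist stop',b,s[4],plane(M,*b,.123))
E
```

```text
t: 7.22
tcp_pos: [0.6108, 0.0548, 0.0713]
tcp_rot: [[-0.633, 0.774, 0.0], [0.774, 0.633, -0.0], [-0.0, 0.0, -1.0]]
force: [0.3, -0.9, 0.2]
finger_gap: 0.0001
grasp_force: 0.3
t: 7.85
tcp_pos: [0.6154, 0.0491, 0.0712]
tcp_rot: [[-0.634, 0.774, -0.0], [0.774, 0.634, 0.0], [0.0, -0.0, -1.0]]
force: [-0.1, -0.7, 0.2]
finger_gap: -0.0003
grasp_force: 0.0
t: 8.48
tcp_pos: [0.6387, 0.021, 0.2193]
tcp_rot: [[-0.633, 0.774, 0.003], [0.774, 0.633, -0.001], [-0.002, 0.002, -1.0]]
force: [1.0, -0.2, -0.1]
finger_gap: -0.0
grasp_force: 0.0
t: 8.6
tcp_pos: [0.6409, 0.0209, 0.2222]
tcp_rot: [[-0.633, 0.774, 0.01], [0.774, 0.633, -0.002], [-0.008, 0.007, -1.0]]
force: [0.9, -0.2, -0.6]
finger_gap: 0.0004
grasp_force: 0.0
t 8.6 F [ 0.9 -0.2 -0.6] tcp [0.6409 0.0209 0.2222]
belly box (279, 65, 73, 76) tool [ 84.3  -4.7 142.5] world [0.5854 0.083  0.079 ] to ring [-0.3  0.5  0. ]
[281.9039548  209.03389831] [275 202  15  15 177] [0.58553037 0.08173271 0.123     ]
wrist stop [315.12168675 100.50542169] 1660 [0.58255764 0.0828445  0.123     ]
```

View pics/w4.png

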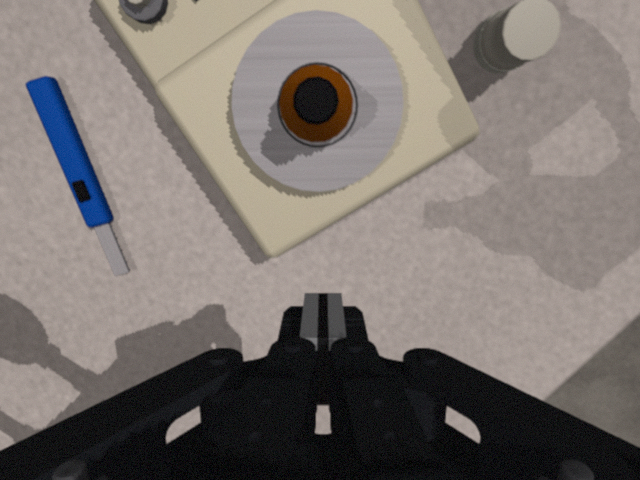

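The flask stands upright and concentric in the ring at (317,104). The top and wrist views agree to within 1–3 mm. Next is the tare key.

```bash
python3 -m inch '[[[55,-3,0],[0,0,0],0],[[55,-3,0],[0,0,0],0],[[50,-3,0],[0,0,0],0],[[20,0,20],[0,0,0],0],[[0,0,0],[0,0,0],0]]'
python3 -m inch '[[[0,0,0],[0,0,0],0],[[0,0,0],[0,0,0],0]]'
cat > tare.py <<'E'
from h import *
s=env.state();R=np.array(s['tcp_rot']);t=np.array(s['tcp_pos']);M=vision.camera_model('wrist');p,_=vision.read_camera('wrist');im=p[:,:,::-1].copy();cv2.imwrite('pics/w5.png',im)
f=240/np.tan(np.radians(M['vertical_fov'])/2)
c=M['attitude'].T@(np.array([.491,.187,.052])-M['position']);g=(c[0]/c[2]*f+M['cx'],c[1]/c[2]*f+M['cy']);print('pred',g,'tool',(R.T@(np.array([.491,.187,.052])-t)*1e3).round(1))
print('radius px',.014*f/c[2])
E
python3 tare.py
```

```text
t: 9.32
tcp_pos: [0.5137, 0.1562, 0.1929]
tcp_rot: [[-0.635, 0.773, -0.007], [0.773, 0.635, -0.001], [0.004, -0.006, -1.0]]
force: [0.4, -0.0, 0.3]
finger_gap: -0.0002
grasp_force: 0.0
t: 9.57
tcp_pos: [0.5175, 0.1548, 0.1967]
tcp_rot: [[-0.632, 0.775, 0.001], [0.775, 0.632, -0.0], [-0.001, 0.001, -1.0]]
force: [0.1, -0.1, -0.6]
finger_gap: -0.0001
grasp_force: 0.0
pred (np.float64(322.1982126144851), np.float64(168.73578576360433)) tool [ 41.8  -0.3 144.7]
radius px 20.438737084288487
```

View pics/w5.png

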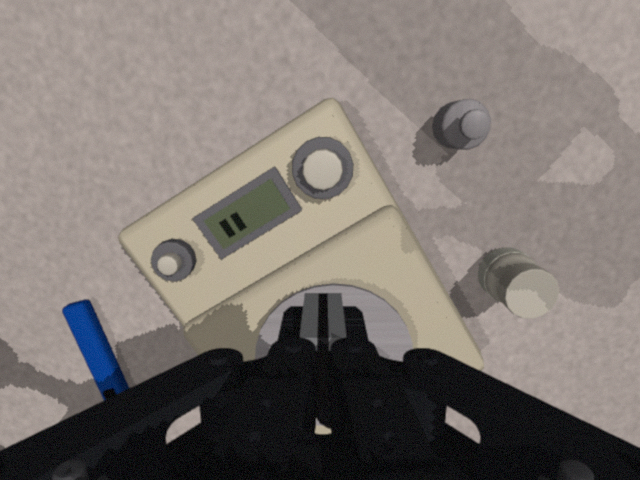

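The key face is at (323,169), matching the prediction of (322,169).

```bash
python3 -m inch '[[[42,0,0],[0,0,0],0],[[0,0,50],[0,0,0],0],[[0,0,50],[0,0,0],0],[[0,0,30],[0,0,0],0],[[0,0,0],[0,0,0],0]]'
python3 -m inch '[[[0,0,5],[0,0,0],0],[[0,0,4],[0,0,0],0],[[0,0,2],[0,0,0],0],[[0,0,2],[0,0,0],0],[[0,0,0],[0,0,0],0]]'
```

```text
t: 10.25
tcp_pos: [0.4882, 0.1875, 0.0642]
tcp_rot: [[-0.633, 0.774, -0.005], [0.774, 0.633, -0.001], [0.003, -0.005, -1.0]]
force: [0.5, -0.8, 0.6]
finger_gap: -0.0
grasp_force: 0.0
t: 10.88
tcp_pos: [0.4906, 0.1883, 0.0539]
tcp_rot: [[-0.633, 0.774, 0.002], [0.774, 0.633, 0.0], [-0.001, 0.001, -1.0]]
force: [-0.0, -0.3, 2.0]
finger_gap: -0.0006
grasp_force: 1.3
```

Contact is at z≈0.053 and the force is already rising, so I'll press on in small steps.

```bash
python3 -m inch '[[[0,0,2],[0,0,0],0],[[0,0,2],[0,0,0],0],[[0,0,0],[0,0,0],0]]'
python3 -m inch '[[[0,0,2],[0,0,0],0],[[0,0,1],[0,0,0],0],[[0,0,0],[0,0,0],0]]'
python3 -m inch '[[[0,0,1],[0,0,0],0],[[0,0,0],[0,0,0],0],[[0,0,0],[0,0,0],0]]'
```

```text
t: 11.25
tcp_pos: [0.4906, 0.1884, 0.05]
tcp_rot: [[-0.634, 0.774, 0.001], [0.774, 0.634, 0.0], [-0.001, 0.001, -1.0]]
force: [0.4, -0.6, 6.8]
finger_gap: 0.0001
grasp_force: 3.5
t: 11.62
tcp_pos: [0.4908, 0.1884, 0.0496]
tcp_rot: [[-0.634, 0.773, 0.001], [0.773, 0.634, -0.0], [-0.001, 0.0, -1.0]]
force: [-9.7, -1.3, 28.2]
finger_gap: 0.0003
grasp_force: 14.0
t: 12.0
tcp_pos: [0.4909, 0.1885, 0.0495]
tcp_rot: [[-0.634, 0.773, 0.0], [0.773, 0.634, -0.0], [-0.001, 0.0, -1.0]]
force: [-12.7, -3.0, 35.1]
finger_gap: 0.0003
grasp_force: 17.4
```

```bash
python3 - <<'E'
from h import *
for n,c in(('top',(223.7,266)),('side',(266.3,190.7))):
    M=vision.camera_model(n);d=np.load(f'pics/{n}0.npy')
    rows=[]
    for v in range(int(c[1])-22,int(c[1])+24):
        for u in range(int(c[0])-22,int(c[0])+24):
            if d[v,u]>0:
                p,r=ray(M,u,v);q=p+r*d[v,u];rows.append([np.hypot(q[0]-.491,q[1]-.187)*1e3,q[2]*1e3])
    a=np.array(rows)
    for r in range(0,28,2):
        k=a[(a[:,0]>=r)&(a[:,0]<r+2),1];print(n,r,len(k),np.round(np.percentile(k,[10,50,90]),1) if len(k) else '')
E
```

```text
top 0 4 [55.  56.1 57.2]
top 2 13 [55.4 56.1 57.6]
top 4 19 [54.  56.6 57.5]
top 6 30 [53.3 55.1 57.8]
top 8 36 [53.2 55.5 58.8]
top 10 43 [53.4 56.  57.6]
top 12 52 [47.1 54.1 56.2]
top 14 54 [43.8 45.9 49.1]
top 16 74 [43.  45.6 48.2]
top 18 67 [43.5 45.9 47.5]
top 20 90 [34.2 44.8 47.2]
top 22 75 [31.7 34.  39.1]
top 24 98 [31.2 33.8 36. ]
top 26 101 [31.2 33.8 36. ]
side 0 3 [56.6 56.7 59. ]
side 2 4 [55.7 56.4 58.6]
side 4 18 [54.5 56.7 57.9]
side 6 21 [55.1 56.6 58.3]
side 8 23 [54.5 56.2 57.1]
side 10 38 [45.6 55.9 57.9]
side 12 51 [46.8 52.9 56.5]
side 14 55 [46.  49.1 54.9]
side 16 29 [45.  46.7 49.5]
side 18 48 [35.4 46.1 48.3]
side 20 89 [34.1 43.5 47.2]
side 22 93 [33.7 38.9 45.6]
side 24 52 [33.  34.7 40.2]
side 26 47 [33.1 35.1 36.6]
```

Depth puts the key's top at about 55.8 mm and its housing at about 46 mm, so the hard stop at 49.5 mm is the full 6 mm travel. I'll release it now.

```bash
python3 -m inch '[[[0,0,-4],[0,0,0],0],[[0,0,-8],[0,0,0],0],[[0,0,-30],[0,0,0],0],[[0,0,-50],[0,0,0],0],[[0,0,-50],[0,0,0],0]]'
python3 -m inch '[[[-42,0,-10],[0,0,0],0],[[0,0,0],[0,0,0],0],[[0,0,0],[0,0,0],0],[[0,0,0],[0,0,0],0]]'
python3 - <<'E'
from h import *
M=vision.camera_model('wrist');p,d=vision.read_camera('wrist');cv2.imwrite('pics/w6.png',p[:,:,::-1])
f=240/np.tan(np.radians(M['vertical_fov'])/2);c=M['attitude'].T@(np.array([.491,.187,.055])-M['position']);u,v=int(c[0]/c[2]*f+M['cx']),int(c[1]/c[2]*f+M['cy'])
z=[(lambda pr:(pr[0]+pr[1]*d[j,i])[2])(ray(M,i,j)) for j in range(v-8,v+9) for i in range(u-8,u+9) if d[j,i]>0];print('key z',np.median(z),env.state()['force'])
p,_=vision.read_camera('side');im=p[:,:,::-1].copy();cv2.imwrite('pics/s6.png',cv2.resize(im[120:300,220:420],None,fx=3,fy=3))
b,s=cent(im.max(2)<40,(341,192));print(b,s,plane(vision.camera_model('side'),*b,.115))
E
```

```text
t: 12.62
tcp_pos: [0.4886, 0.1882, 0.1875]
tcp_rot: [[-0.633, 0.774, -0.003], [0.774, 0.633, -0.0], [0.002, -0.003, -1.0]]
force: [1.4, 0.2, 0.4]
finger_gap: 0.0002
grasp_force: 0.0
t: 13.12
tcp_pos: [0.5152, 0.1563, 0.196]
tcp_rot: [[-0.634, 0.773, -0.003], [0.773, 0.634, 0.0], [0.002, -0.002, -1.0]]
force: [0.2, -0.0, 0.4]
finger_gap: 0.0
grasp_force: 0.0
key z 0.0555760900740494 [-0.5137532   0.60171257 -0.07036381]
[341.4   186.225] [335 179  13  15 160] [0.58725416 0.08277876 0.115     ]
```

View pics/s6.png

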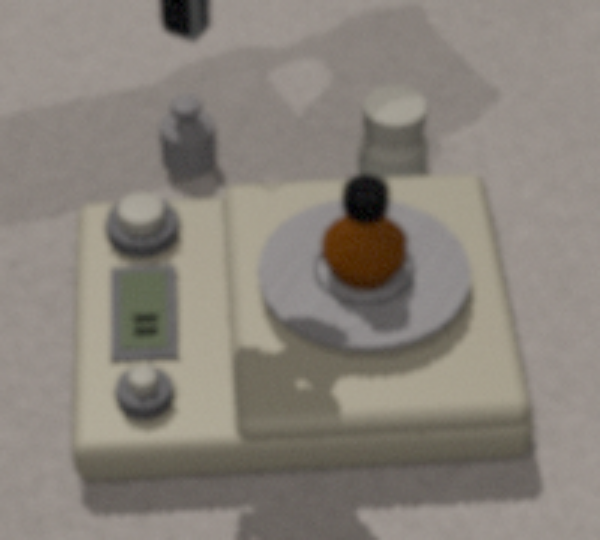

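The flask stands upright and centred in the ring at (365,265). The tare key is back up at (140,213) and nothing else was disturbed.

```bash
python3 -c "
from bench import job
print(job.sign_off())"
```

```text
the job is handed in; nothing more can be done
None
```

The flask stands upright and free inside the ring, the tare key was pressed its full 6 mm and came back up, nothing else was touched, and I handed the job in at about 13 s of the 42 s allowed.

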